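Press the lens barrel into the sprung V-cradle

TASK

Free the white V-cradle by moving the tin parked in it to the crate's empty cell, standing upright. Then take the dark lens barrel from its plywood rest, lay it lengthwise and centred in the V so that it bears on both sloping faces, press it down so that the sprung cradle sinks by about half a centimetre, and finish while still holding it pressed down with the gripper. Leave the two tins already in the crate and the tape roll, screwdriver and fan alone.

Things in the scene. Friction and masses are not known exactly. Their poses are not given: they have to be found in the camera images.
- barrel_mid (a point): Centre of the loose lens barrel: dark metal cylinder, 32 mm diameter, 110 mm long, 110 to 230 g, thin bright rings, glass end faces. x is the cylinder's axis (either way round is right). It starts lying level on the rest, centre 36 mm above the table; its middle 68 mm are clear for fingers on both sides, down to 8 mm above the table.
- barrel: The same lens barrel as a whole; origin 16 mm off its axis, on its underside at the start.
- rest: Fixed plywood bench rest, base 130 x 64 x 8 mm, long side along its x. Two flat-topped blocks (12 mm thick, 40 mm either side of the middle, tops 20 mm above the table) carry the barrel, with 10 mm high stops either side of it. Origin: centre of the underside.
- vseat (a point): Barrel-axis point of the V-cradle: the seated barrel's centre, 68.6 mm above the table when the cradle is up; moves with it. x runs along the V, z up. Two white plates, 10 mm thick, centred 42 mm either side along x, 64 mm wide, 74 mm clear between them, each have a 90-degree V, 20 mm deep, its lowest point 22.6 mm below this point; plate tops 2.6 mm, cradle floor 36.6 mm below it.
- jig: The whole white jig: fixed base 140 x 84 x 9 mm on the table (origin: centre of its underside, x along the V) and the sprung cradle above it: floor plate 130 x 72 x 6 mm, underside 26 mm above the table when up, with the two V plates on it. Four 6 mm guide pins at the corners reach 42 mm above the table.
- cradle (a joint): How far the cradle is pressed down, in m: 0 is up, 0.012 is its bottom stop. Up to about 4.5 N of load does not sink it, then each mm takes 1.2 N (about 10 N at 5 mm). The cradle also floats up to 4 mm either way across the V (its y) on soft springs (0.4 N per mm), so the V finds a barrel held slightly off centre.
- tin_mid (a point): Centre (half-way up) of the loose tin to be moved: an upright bare-metal cylinder, 38 mm diameter, 85 mm tall with a black lid as wide as the body, about 110 g. It starts standing on the cradle's floor between the two V plates, centre 74.5 mm above the table. The V plates reach 34 mm above its foot, so grip its upper half.
- tin: The same tin; origin at the centre of its underside, z up along it.
- free_cell (a point): Centre of the floor of the crate's empty cell, 4 mm above the table, marked with a flat brown cork disc 48 mm wide, 0.6 mm thick. A tin that stands there has its centre 42.5 mm above this point.
- crate_mid (a point): Centre of the inner floor of the fixed plywood crate, 214 x 74 x 35 mm, long side along its x; walls and floor 4 mm thick. Three cells in a row along x, 70 mm apart, each 66 x 66 mm inside; the walls end 31 mm above this floor.
- tin_a_mid (a point): Centre (half-way up) of a tin like the one to be moved, already standing in the middle of a crate cell; leave it.
- tin_b_mid (a point): Centre (half-way up) of the other tin already standing in the middle of a crate cell; leave it.
- tape_mid (a point): Centre of a roll of tape lying flat, 84 mm outer diameter, 18 mm high; leave it.
- screwdriver_grip (a point): Middle of the handle of a screwdriver lying on the table, its length along x; leave it.
- fan_mid (a point): Centre of a black square fan lying flat, 80 x 80 x 25 mm; leave it.
Not all that is in view belongs to the job. Leave any red look-alike of the part that bears tin_b_mid alone.

How it is judged:
By the outcome, as a careful person would: the job done as asked, in the order asked, and still so for the second after the job is handed in, while the arm keeps its last pose, push and grip.
It also fails if it takes over 50 s, if anything falls off the work surface, if the arm or the gripper's body presses on something with over 40 N, if the wrist force passes 120 N, or if a joint passes its speed limit or range.

ROBOT

A 6-joint arm with a two-finger parallel gripper is mounted at the origin on the work surface. World frame = base frame: x ahead of the robot, y to its left, z up, the work surface at z = 0. Lengths are in m, angles in rad, forces in N, time in s.
With the tool pointing down it reaches from about 0.425 to 0.925 m from the base axis. Payload 12.5 kg.
Tool frame: the origin (TCP) lies at the very end of the fingers, on their centre line; the grasp point (between the pads) lies 19 mm behind it (manip.grip_point_offset is the distance from the TCP to the grasp point, in m); z points along the fingers, y is the direction in which the jaws open and shut (so a half turn about z gives the same grasp; the last joint's range is limited). The gripper opens to 85 mm and grips with 20 to 120 N. Pads are 22 mm wide; open, the fingers measure 114 mm over their backs; the gripper's body (76 mm by 85 mm) begins 54 mm behind the grasp point. The pads swing forward as they close: fully open they stand 13 mm farther back than shut.
Start: joints at [1.148, 0.491, 1.559, -0, 1.092, -0.106], TCP at [0.195, 0.594, 0.231] pointing down, gripper open.
Joint ranges: [-3.1, 3.1], [-0.84, 2.19], [0.05, 2.79], [-1.13, 4.28], [0.06, 2.93], [-2.69, 2.69]. Speed limits (rad/s): [2.22, 2.22, 2.79, 3.14, 3.14, 3.14].

INTERFACE

Orientations are given as a rotation vector (axis times angle).
In Python, from station import monitor, optics, manip gives the robot as it stands. The module is installed in compiled form; this text tells all that it offers.
- The arm moves only by the shell command python3 -m creep 'ROWS' [FORCE]. ROWS is JSON, a list of rows, each a list of 7 numbers: the shift along the tool's x, y, z in cm, then the turn, a rotation vector about the tool's x, y, z in rad, then the closure, from 0 (fully open) to 1 (shut). A call has exactly 10 rows; each row is the pose to reach, as a shift and turn from the pose measured when the call began, along the tool's axes at that moment; what a row does not reach only later rows make up. A row lasts 1/10 s, in which the tool goes at most 50 mm and 8.59 degrees, less where a joint would pass 70% of its speed; a pose out of reach is approached as far as the arm can. A call with a gripper value outside its range is refused whole. The fingers move at their own pace and stop on an object; FORCE is the grip in N (left out, the last holds). Time passes only in rows, so rows that repeat a pose let the fingers close, or fill a call up. It gives the time, the measured TCP pose, the force and the opening at its end, in the units of the state.
- monitor.observe(): the state, without advancing time (a new reading comes with each control period).
- optics.read_camera(name): name is "scene" or "side" or "wrist"; returns a dict with "pixels" (420x560x3 uint8, red, green, blue), "camera_matrix" (3x3 intrinsics, pixels), "k1" (the pictures are not rectified: a ray, as slopes to the right and down, at radius r is drawn at 1 + k1 r^2 times it, then the intrinsics apply), "R" (3x3) and "t" (3): a world point X has camera coordinates R X + t; the wrist camera has in their place "tool_from_camera" (4x4, takes a point from camera to tool coordinates, whose origin is the TCP and whose axes are the flange's). Camera axes: x right, y down, z forward; pixel columns grow to the right and rows downward; lengths in m; the calibration is good to about 2 mm. A picture is of the moment at which its call begins: read the wrist's pose just before it. There is no depth.
- manip.job_done(): hands the job in, once; it reports no verdict.
The state is a dict: "time_s": time; "joint_positions": joint angles; "joint_velocities": joint speeds; "tau": joint torques, N m; "tool_pos": TCP position; "ee_rot": TCP orientation; "ft_force": force on the tool from outside, world axes, zero at the start; "wrist_torque": the same for the moment, N m; "finger_gap": finger opening in m.
Only numpy, scipy, OpenCV 4.12 (cv2) and the standard library are available. Lean on these libraries where they do the work, as an engineer would, in place of code of your own. Each camera call takes 0.05 s, during which the arm holds its last target. There are 200 camera calls.

## Working session

There is one attempt and no reset: what is moved stays moved. The work goes in short steps, Python scripts to look and compute and a shell command to move; the robot and the scene stay as the last step left them, time stands still between calls to the robot, and variables do not carry over. Pictures are saved under pics/ and viewed, about 8 in all and at most 12, crops included, and the job is handed in when it is done.

```bash
mkdir -p pics
cat > h.py <<'E'
import numpy as np, cv2
from scipy.spatial.transform import Rotation as Ro
from station import monitor, optics, manip
def cam(n,fn=None):
    s=monitor.observe(); c=optics.read_camera(n)
    if fn: cv2.imwrite('pics/'+fn,c['pixels'][:,:,::-1])
    K=np.array(c['camera_matrix']);
    if n=='wrist':
        T=np.array(c['tool_from_camera']);W=np.eye(4);W[:3,:3]=Ro.from_rotvec(s['ee_rot']).as_matrix();W[:3,3]=s['tool_pos']
        M=W@T; Rw,o=M[:3,:3],M[:3,3]
    else:
        R=np.array(c['R']);Rw=R.T;o=-R.T@np.array(c['t'])
    return dict(px=c['pixels'],K=K,k=c['k1'],Rw=Rw,o=o)
def ray(c,uv):
    K=c['K'];d=np.array([(uv[0]-K[0,2])/K[0,0],(uv[1]-K[1,2])/K[1,1]]);x=d.copy()
    for _ in range(20): x=d/(1+c['k']*(x@x))
    v=c['Rw']@np.array([x[0],x[1],1]);return c['o'],v/np.linalg.norm(v)
def onz(c,uv,z):
    o,v=ray(c,uv);return o+v*(z-o[2])/v[2]
def proj(c,X):
    p=c['Rw'].T@(np.array(X)-c['o']);x=p[:2]/p[2];x=x*(1+c['k']*(x@x));return c['K'][:2,:2]@x+c['K'][:2,2]
E
python3 - <<'E'
from h import *
import pickle
a=[]
for n in('scene','side','wrist'):
    c=cam(n,n+'0.png');a.append(c);pickle.dump(c,open(n+'.pkl','wb'));print(n,c['o'],c['Rw'][:,2])
s=monitor.observe();print(s['ee_rot'],s['ft_force'],s['time_s'],s['finger_gap'])
print(Ro.from_rotvec(s['ee_rot']).as_matrix())
E
```

```text
scene [1.18213944 0.40349015 0.77923022] [-0.59684441 -0.44000518 -0.67094873]
side [ 0.37846842 -0.71303177  0.61748659] [ 0.20443986  0.77276432 -0.60086575]
wrist [0.12826756 0.61583063 0.37242491] [ 0.26325342 -0.08621946 -0.96086619]
[-4.95516496e-01 -3.10206006e+00  1.30554004e-03] [-0.3047369  -0.66407403 -0.02821603] 0.15 0.08513135237601549
[[-9.50237361e-01  3.11526640e-01 -3.33774749e-04]
 [ 3.11526810e-01  9.50237036e-01 -7.88407914e-04]
 [ 7.15550599e-05 -8.53154438e-04 -9.99999634e-01]]
```

View pics/scene0.png

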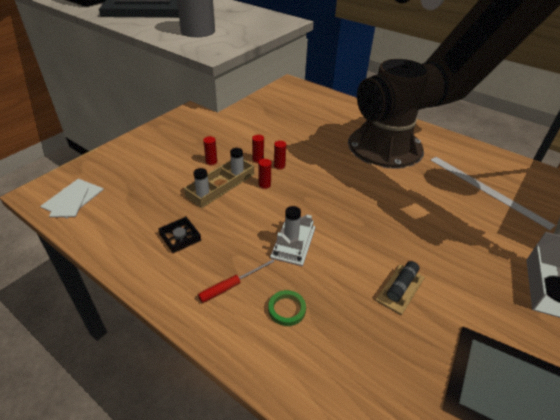

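View pics/side0.png

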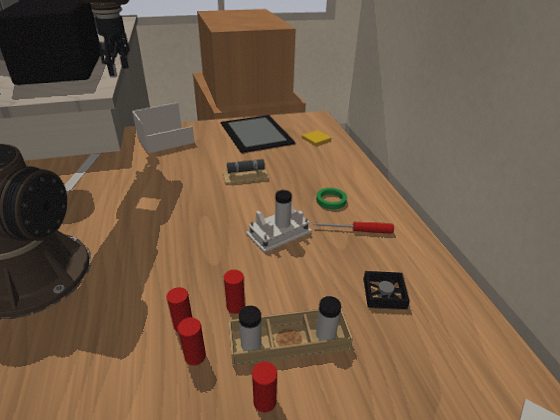

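Scene view: three bare-metal tins with black lids are at (201,184), (237,160) and (292,222). The five or so red cylinders are look-alikes. The tin to move is the one at (292,222), standing in the white jig, and it shows at (283,210) in the side view. The barrel is at (403,282). The crate's empty middle cell, with the cork, is at (288,337) in the side view. I'll confirm these in an enlarged crop.

Run:
```python
import cv2,numpy as np
s=cv2.imread('pics/scene0.png');d=cv2.imread('pics/side0.png')
def cr(im,x,y,w=88,h=100): return cv2.resize(im[y:y+h,x:x+w],(264,300),interpolation=cv2.INTER_CUBIC)
top=np.hstack([cr(s,178,130),cr(s,250,190),cr(s,360,235)])
bot=np.hstack([cr(d,225,285,132,150)if 0 else cv2.resize(d[280:380,220:360],(264,189)).copy() if 0 else cv2.resize(d[270:420,222:354],(264,300),interpolation=cv2.INTER_CUBIC),cr(d,238,170),cr(d,202,130)])
cv2.imwrite('pics/crop1.png',np.vstack([top,bot]))
```

```text
(no output)
```

View pics/crop1.png

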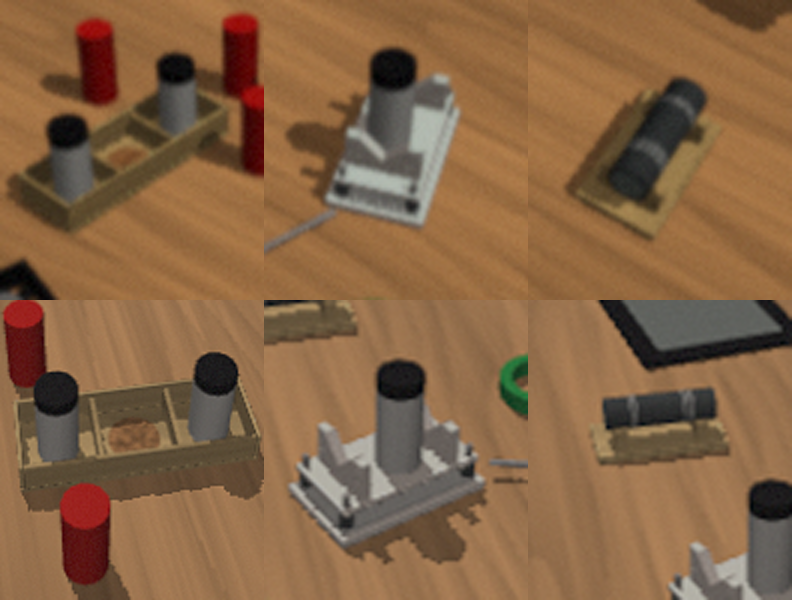

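Crop: the tins in the outer cells and the one in the jig are bare metal. The cork cell is the middle one, and every red cylinder stands outside the crate. The screwdriver shaft ends near the jig's base.

Run:
```python
from h import *
import pickle
S=pickle.load(open('scene.pkl','rb'));D=pickle.load(open('side.pkl','rb'))
s1=lambda x,y:(x/3+178,y/3+130)
s2=lambda x,y:((x-264)/3+250,y/3+190)
s3=lambda x,y:((x-528)/3+360,y/3+235)
d1=lambda x,y:(x/2+222,(y-300)/2+270)
d2=lambda x,y:((x-264)/3+238,(y-300)/3+170)
d3=lambda x,y:((x-528)/3+202,(y-300)/3+130)
f=lambda n,c,p,z:print(n,onz(c,p,z).round(4)[:2])
f('tin S',S,s2(393,67),.117);f('tin D',D,d2(401,377),.117)
f('tinA S',S,s1(68,130),.089);f('tinA D',D,d1(216,371),.089)
f('tinB S',S,s1(176,67),.089);f('tinB D',D,d1(57,391),.089)
f('cork S',S,s1(127,157),.0046);f('cork D',D,d1(134,436),.0046)
f('jig c1 S',S,s2(326,204),0);f('jig c2 S',S,s2(422,227),0)
f('jig c1 D',D,d2(290,490),.009);f('jig c2 D',D,d2(345,545),0.0);f('jig c3 D',D,d2(485,482),.009)
# barrel ends silhouette centres
f('bar S',S,s3(632,178),.036);f('bar S',S,s3(684,99),.036)
f('bar D',D,d3(608,413),.036);f('bar D',D,d3(713,404),.036)
for n,p in(('rest',(570,190)),('rest',(652,234)),('rest',(718,128))):f(n,S,s3(*p),.004)
```

```text
tin S [0.5829 0.0165]
tin D [0.573  0.0031]
tinA S [ 0.5893 -0.2882]
tinA D [ 0.5791 -0.3011]
tinB S [ 0.4519 -0.2786]
tinB D [ 0.4419 -0.2917]
cork S [ 0.511  -0.2959]
cork D [ 0.5116 -0.2913]
jig c1 S [0.6474 0.002 ]
jig c2 S [0.6178 0.0783]
jig c1 D [0.4874 0.0186]
jig c2 D [ 0.519  -0.0457]
jig c3 D [ 0.6446 -0.0055]
bar S [0.584  0.2985]
bar S [0.4896 0.2981]
bar D [0.4831 0.2944]
bar D [0.5867 0.2906]
rest [0.598  0.2616]
rest [0.5952 0.3275]
rest [0.4707 0.3272]
```

View pics/wrist0.png

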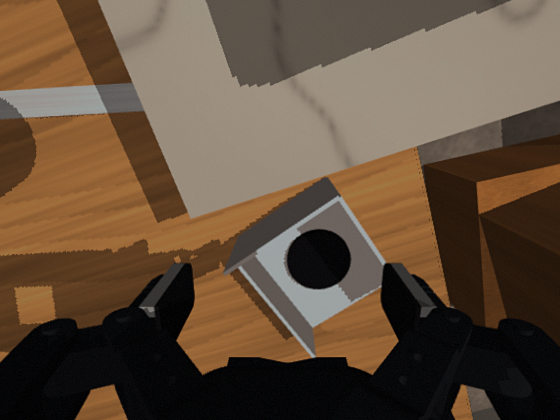

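Wrist view: only background shows here (bins and the counter edge), so nothing useful. My scene and side estimates agree if I take the black blob's centre as about 7 mm below the lid top:

| Item | Position (m) | Axis angle |
|---|---|---|
| Tin to move | ≈ (.576, .012) | – |
| Empty cell | ≈ (.513, −.290) | −4° |
| Barrel | ≈ (.536, .295) | ≈ 0° |
| V | – | ≈ 20° |

I'll move over the tin.

```bash
python3 -m creep '[[-54.3,-43.4,0,0,0,-0.244,0],[-54.3,-43.4,0,0,0,-0.244,0],[-54.3,-43.4,0,0,0,-0.244,0],[-54.3,-43.4,0,0,0,-0.244,0],[-54.3,-43.4,0,0,0,-0.244,0],[-54.3,-43.4,0,0,0,-0.244,0],[-54.3,-43.4,0,0,0,-0.244,0],[-54.3,-43.4,0,0,0,-0.244,0],[-54.3,-43.4,0,0,0,-0.244,0],[-54.3,-43.4,0,0,0,-0.244,0]]'
cat >> h.py <<'E'
def go(p,yaw=None,tilt=True):
    "shift (cm) and turn to bring TCP to p, tool pointing down, tool y at world angle yaw (rad)"
    s=monitor.observe();R=Ro.from_rotvec(s['ee_rot']).as_matrix()
    d=R.T@(np.array(p)-s['tool_pos'])*100
    if yaw is None: yaw=np.arctan2(R[1,1],R[0,1])
    y=np.array([np.cos(yaw),np.sin(yaw),0]);z=np.array([0,0,-1.]);G=np.column_stack([np.cross(y,z),y,z])
    print('shift cm',d.round(2),'turn',Ro.from_matrix(R.T@G).as_rotvec().round(3),'gap',round(s['finger_gap'],4),'F',np.round(s['ft_force'],1),'t',s['time_s'],'tcp',np.round(s['tool_pos'],4))
E
python3 -c "
from h import *
import pickle
pickle.dump(cam('wrist','w1.png'),open('w1.pkl','wb'))
go([.576,.012,.23],np.radians(86))"
```

```text
time_s: 1.15
tool_pos: [0.4691, 0.1738, 0.2313]
ee_rot: [-0.114, -3.139, 0.001]
ft_force: [1.6, 1.3, 0.1]
finger_gap: 0.0854
shift cm [-11.49 -14.88   0.17] turn [-0.002  0.001 -0.006] gap 0.0853 F [ 3.4 -2.8 -0.2] t 1.2 tcp [0.4727 0.1691 0.2312]
```

```bash
python3 -m creep '[[-5.5,-7.2,0,0,0,0,0],[-10,-13,0,0,0,0,0],[-11.5,-14.9,0,0,0,0,0],[-11.5,-14.9,0,0,0,0,0],[-11.5,-14.9,0,0,0,0,0],[-11.5,-14.9,0,0,0,0,0],[-11.5,-14.9,0,0,0,0,0],[-11.5,-14.9,0,0,0,0,0],[-11.5,-14.9,0,0,0,0,0],[-11.5,-14.9,0,0,0,0,0]]'
python3 -c "
from h import *
import pickle
pickle.dump(cam('wrist','w2.png'),open('w2.pkl','wb'))
go([.576,.012,.079],np.radians(86))
a=cv2.imread('pics/w1.png');b=cv2.imread('pics/w2.png')
cv2.imwrite('pics/w12.png',np.vstack([cv2.resize(a,(400,300))*1,cv2.resize(b,(400,300))]) if 0 else b)"
```

```text
time_s: 2.2
tool_pos: [0.5759, 0.0125, 0.2319]
ee_rot: [0.117, 3.138, -0.003]
ft_force: [-0.5, -0.8, -0.0]
finger_gap: 0.0855
shift cm [ 2.000e-02 -1.000e-02  1.528e+01] turn [-0.002  0.002 -0.005] gap 0.0853 F [-0.4 -0.5 -1. ] t 2.25 tcp [0.576  0.0124 0.2318]
```

View pics/w12.png

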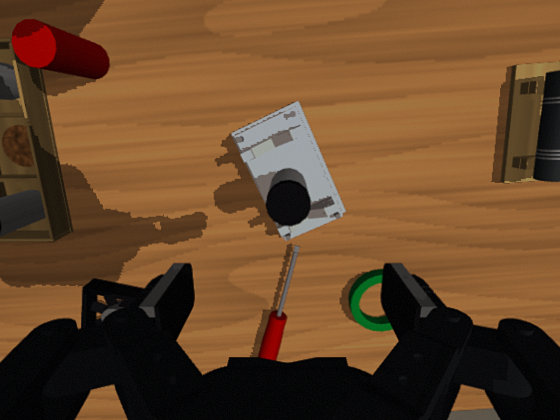

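Wrist view: the lid's top circle is at about (289,203), and the jig's corners are at (299,102), (231,134), (343,214) and (289,239). The barrel on its rest is at right (545,125), and the cork is at left (17,147).

Run:
```python
from h import *
import pickle
c=pickle.load(open('w2.pkl','rb'));px=c['px'].astype(int)
m=((px.max(2)<45)).astype(np.uint8);m[:,:250]=0;m[:,330:]=0;m[:160]=0;m[245:]=0
n,l,st,ce=cv2.connectedComponentsWithStats(m);i=1+st[1:,4].argmax();print('dark',st[i],ce[i])
pts=np.argwhere(l==i)[:,::-1]
print('TCP proj',proj(c,[.576,.0124,.2318]),'tin top proj',proj(c,[.576,.012,.117]))
# lower part of blob: fit circle to top lid boundary
ct=cv2.findContours((l==i).astype(np.uint8),0,1)[0][0][:,0,:]
print('minEncl',cv2.minEnclosingCircle(ct))
for z in(.117,):print('tin',onz(c,ce[i],z)[:2].round(4))
w=((px.min(2)>120)&(px.max(2)-px.min(2)<40)).astype(np.uint8);w[:,:200]=0;w[:,370:]=0;w[:90]=0;w[250:]=0
w=cv2.morphologyEx(w,3,np.ones((9,9)))
k=max(cv2.findContours(w,0,2)[0],key=cv2.contourArea);r=cv2.minAreaRect(k);b=cv2.boxPoints(r);print('box',b.round(1).tolist())
B=np.array([onz(c,p,.009)[:2] for p in b]);print(B.round(4).tolist(),'mid',B.mean(0).round(4),[np.linalg.norm(B[j]-B[j-1]).round(4) for j in range(4)],[np.degrees(np.arctan2(*(B[j]-B[j-1])[::-1])).round(1) for j in range(4)])
print('cork',onz(c,(17,147),.0046)[:2].round(4))
for p in((545,75),(545,181)):print('barrel ends-ish',onz(c,p,.036)[:2].round(4))
cv2.imwrite('pics/w2jig.png',cv2.resize(c['px'][90:250,200:370,::-1],None,fx=3.5,fy=3.5,interpolation=2))
```

```text
dark [ 266  180   45   46 1605] [287.73831776 202.37133956]
TCP proj [286.42866423 268.25823399] tin top proj [286.35977121 206.30892947]
minEncl ((287.51324462890625, 202.52182006835938), 23.144529342651367)
tin [0.5727 0.0134]
box [[229.8000030517578, 130.1999969482422], [298.1000061035156, 100.5], [347.29998779296875, 213.6999969482422], [279.0, 243.39999389648438]]
[[0.5132, -0.0467], [0.4877, 0.0311], [0.6201, 0.0814], [0.6519, -0.0032]] mid [0.5682 0.0156] [np.float64(0.1454), np.float64(0.0819), np.float64(0.1416), np.float64(0.0904)] [np.float64(-162.6), np.float64(108.2), np.float64(20.8), np.float64(-69.4)]
cork [ 0.5122 -0.2965]
barrel ends-ish [0.482  0.2775]
barrel ends-ish [0.5906 0.293 ]
```

```bash
python3 -m creep '[[0.2,0.1,3,0,0,0,0],[0.2,0.1,7,0,0,0,0],[0.2,0.1,11,0,0,0,0],[0.2,0.1,14,0,0,0,0],[0.2,0.1,15.3,0,0,0,0],[0.2,0.1,15.3,0,0,0,0],[0.2,0.1,15.3,0,0,0,1],[0.2,0.1,15.3,0,0,0,1],[0.2,0.1,15.3,0,0,0,1],[0.2,0.1,15.3,0,0,0,1]]' 40
python3 -c "
from h import *
go([.513,-.292,.2],np.radians(86))"
```

```text
time_s: 3.25
tool_pos: [0.5748, 0.0132, 0.0799]
ee_rot: [0.118, 3.136, -0.003]
ft_force: [0.2, 0.1, 3.7]
finger_gap: 0.0371
shift cm [  3.83 -30.92 -11.96] turn [-0.002  0.004 -0.005] gap 0.0371 F [0.2 0.1 3.7] t 3.25 tcp [0.5748 0.0132 0.0799]
```

```bash
python3 -m creep '[[0,0,-2,0,0,0,1],[0,0,-5,0,0,0,1],[0,0,-9,0,0,0,1],[0.5,-4,-12,0,0,0,1],[1,-9,-12,0,0,0,1],[1.7,-14,-12,0,0,0,1],[2.3,-19,-12,0,0,0,1],[3,-24,-12,0,0,0,1],[3.6,-29,-12,0,0,0,1],[3.8,-30.9,-12,0,0,0,1]]'
python3 -c "
from h import *
import pickle
pickle.dump(cam('wrist','w3.png'),open('w3.pkl','wb'))
go([.513,-.292,.2],np.radians(86))"
```

```text
time_s: 4.25
tool_pos: [0.5121, -0.2956, 0.2006]
ee_rot: [0.122, 3.135, -0.005]
ft_force: [-0.0, 0.5, -0.7]
finger_gap: 0.0371
shift cm [-0.06  0.5   0.05] turn [-0.003  0.004 -0.009] gap 0.0369 F [-2.1 -2.4 -1.4] t 4.3 tcp [ 0.512  -0.2969  0.2005]
```

View pics/w3.png

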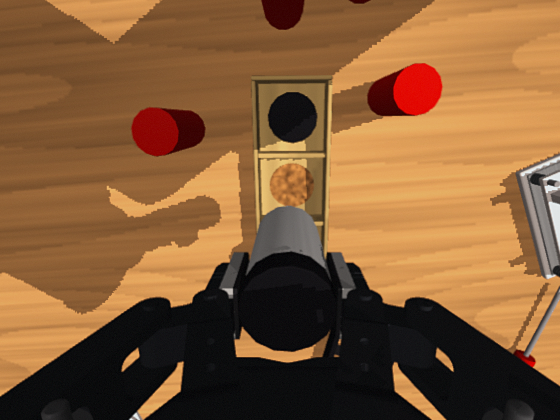

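Wrist view: the tin is held upright. The cork disc is at (291,185), tin B's lid is at (292,117), and the reds are clear of the middle cell.

Run:
```python
from h import *
import pickle
c=pickle.load(open('w3.pkl','rb'));px=c['px'].astype(int)
k=onz(c,(291.5,185),.0046);print('cork',k);print('tinB',onz(c,(292,117),.089))
a=[onz(c,p,.035) for p in((252,78),(331,78))];print('wall corners',a)
print(onz(c,(258,155),.035),onz(c,(327,154),.035))
# held tin axis check
print('tcp pix',proj(c,[.512,-.2969,.152]))
go([.5125,-.292,.054],np.radians(86))
```

```text
cork [ 0.51141845 -0.29086325  0.0046    ]
tinB [ 0.44132657 -0.28623011  0.089     ]
wall corners [array([ 0.40471765, -0.31885614,  0.035     ]), array([ 0.4102614, -0.2480745,  0.035    ])]
[ 0.47351408 -0.3205348   0.035     ] [ 0.47770329 -0.25467186  0.035     ]
tcp pix [284.76537736 233.52397409]
shift cm [ 0.05  0.54 14.65] turn [-0.003  0.004 -0.009] gap 0.0369 F [-2.1 -2.4 -1.4] t 4.3 tcp [ 0.512  -0.2969  0.2005]
```

```bash
python3 -m creep '[[0,0.6,1,0,0,0,1],[0,0.65,3,0,0,0,1],[0,0.65,6,0,0,0,1],[0,0.65,9,0,0,0,1],[0,0.65,12,0,0,0,1],[0,0.65,13.5,0,0,0,1],[0,0.65,14.2,0,0,0,1],[0,0.65,14.4,0,0,0,1],[0,0.65,14.5,0,0,0,1],[0,0.65,14.5,0,0,0,1]]'
python3 -c "
from h import *
go([.512,-.290,.0525],np.radians(86))"
```

```text
time_s: 5.3
tool_pos: [0.5135, -0.2909, 0.0563]
ee_rot: [0.123, 3.134, -0.006]
ft_force: [0.9, -0.4, -0.4]
finger_gap: 0.0373
shift cm [0.16 0.08 0.38] turn [-0.004  0.005 -0.008] gap 0.0373 F [ 0.9 -0.4 -0.4] t 5.3 tcp [ 0.5135 -0.2909  0.0563]
```

```bash
python3 -m creep '[[0.1,0.1,0.1,0,0,0,1],[0.1,0.1,0.2,0,0,0,1],[0.1,0.1,0.3,0,0,0,1],[0.1,0.1,0.35,0,0,0,1],[0.1,0.1,0.4,0,0,0,1],[0.1,0.1,0.4,0,0,0,1],[0.1,0.1,0.4,0,0,0,0.3],[0.1,0.1,0.4,0,0,0,0.3],[0.1,0.1,0.4,0,0,0,0.3],[0.1,0.1,0.4,0,0,0,0.3]]'
python3 -c "
from h import *
go([.512,-.290,.2])"
```

```text
time_s: 6.3
tool_pos: [0.5126, -0.2898, 0.0523]
ee_rot: [0.123, 3.134, -0.006]
ft_force: [-0.7, -0.7, -0.4]
finger_gap: 0.0598
shift cm [ -0.02  -0.08 -14.77] turn [-0.004  0.005  0.   ] gap 0.0598 F [-0.7 -0.7 -0.4] t 6.3 tcp [ 0.5126 -0.2898  0.0523]
```

```bash
python3 -m creep '[[0,0,-2,0,0,0,0.3],[0,0,-5,0,0,0,0.3],[0,0,-9,0,0,0,0.3],[0,0,-13,0,0,0,0],[0,0,-15,0,0,0,0],[0,3,-15.5,0,0,0,0],[0,6,-16,0,0,0,0],[0,8,-16,0,0,0,0],[0,9,-16,0,0,0,0],[0,9,-16,0,0,0,0]]'
python3 -c "
from h import *
import pickle
pickle.dump(cam('wrist','w4.png'),open('w4.pkl','wb'))
cam('side','side4.png')
a=cv2.imread('pics/w4.png');b=cv2.imread('pics/side4.png')[160:400,200:440]
cv2.imwrite('pics/c4.png',np.hstack([cv2.resize(a,(440,330)),cv2.resize(b,(330,330))]))
go([.536,.255,.21],np.radians(90))"
```

```text
time_s: 7.3
tool_pos: [0.5189, -0.1986, 0.212]
ee_rot: [0.121, 3.134, -0.006]
ft_force: [-0.4, -1.0, -0.5]
finger_gap: 0.0852
shift cm [ 1.850e+00  4.549e+01 -1.000e-02] turn [-0.004  0.005 -0.078] gap 0.0854 F [-0.3 -1.1  1.2] t 7.4 tcp [ 0.5189 -0.1999  0.2119]
```

View pics/c4.png

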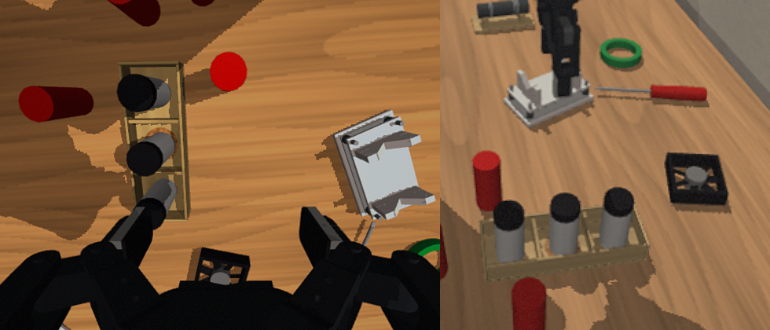

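The tin stands upright in the middle cell (wrist image (150,157), side image (565,225)) and the jig is now free. Next is a look at the jig from above, on the way to the barrel.

```bash
python3 -m creep '[[-1,4,0,0,0,0,0],[-2,9,0,0,0,0,0],[-3,14,0,0,0,0,0],[-4,19,0,0,0,0,0],[-4.5,21,0,0,0,0,0],[-4.5,21.5,0,0,0,0,0],[-4.5,21.5,0,0,0,0,0],[-4.5,21.5,0,0,0,0,0],[-4.5,21.5,0,0,0,0,0],[-4.5,21.5,0,0,0,0,0]]'
python3 -c "
from h import *
import pickle
c=cam('wrist','w5.png');pickle.dump(c,open('w5.pkl','wb'))
cv2.imwrite('pics/w5c.png',cv2.resize(c['px'][60:260,180:380,::-1],None,fx=3,fy=3,interpolation=2))
go([.53,.255,.21],np.radians(90))"
```

```text
time_s: 8.4
tool_pos: [0.5805, 0.0097, 0.2113]
ee_rot: [0.125, 3.134, -0.007]
ft_force: [0.1, -0.2, -0.2]
finger_gap: 0.0854
shift cm [ 6.980e+00  2.403e+01 -1.000e-02] turn [-0.004  0.005 -0.079] gap 0.0855 F [-0.5  0.1  0.1] t 8.45 tcp [0.5805 0.0099 0.2113]
```

View pics/w5c.png

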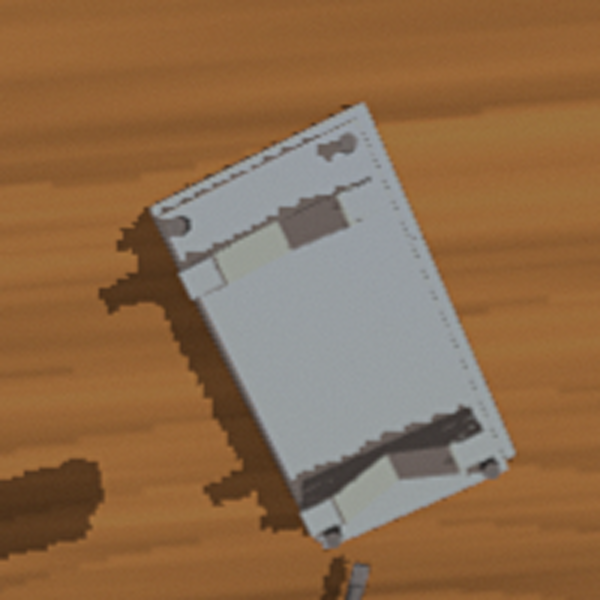

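Crop: the V valleys (light/dark boundary) are at crop (284,237) and (394,466). The pin tops are near (181,225), (350,142), (334,538) and (490,467), and the base corners are at (367,103), (150,207), (513,455) and (325,548).

Run:
```python
from h import *
import pickle
c=pickle.load(open('w5.pkl','rb'))
f=lambda p,z:onz(c,(p[0]/3+180,p[1]/3+60),z)[:2]
def rep(n,a,b):print(n,a.round(4),b.round(4),'mid',((a+b)/2).round(4),'len',np.linalg.norm(b-a).round(4),'ang',np.degrees(np.arctan2(*(b-a)[::-1])).round(1))
rep('V',f((284,237),.046),f((394,466),.046))
P=[f(p,.042) for p in((181,225),(350,142),(334,538),(490,467))];print('pins mid',np.mean(P,0));rep('p',P[0],P[2]);rep('p',P[1],P[3])
for z in(.009,.0):
  B=[f(p,z) for p in((150,207),(367,103),(325,548),(513,455))];print('base mid',z,np.mean(B,0).round(4));rep('b',B[0],B[2]);rep('b',B[1],B[3])
# floor right edge / left edge at z .032
F=[f(p,.032) for p in((197,297),(300,505))];rep('floor left',*F)
```

```text
V [0.5284 0.0018] [0.6063 0.0319] mid [0.5673 0.0169] len 0.0835 ang 21.1
pins mid [0.56659963 0.01710314]
p [ 0.5223 -0.0306] [0.6321 0.0097] mid [ 0.5772 -0.0105] len 0.117 ang 20.1
p [0.5015 0.0247] [0.6105 0.0646] mid [0.556  0.0447] len 0.1161 ang 20.1
base mid 0.009 [0.5678 0.0176]
b [ 0.5166 -0.0456] [0.6489 0.0052] mid [ 0.5827 -0.0202] len 0.1418 ang 21.0
b [0.4885 0.0323] [0.6171 0.0786] mid [0.5528 0.0554] len 0.1368 ang 19.8
base mid 0.0 [0.5693 0.0176]
b [ 0.5167 -0.0473] [0.6526 0.0049] mid [ 0.5846 -0.0212] len 0.1455 ang 21.0
b [0.4879 0.0327] [0.6199 0.0802] mid [0.5539 0.0564] len 0.1403 ang 19.8
floor left [ 0.5464 -0.0296] [ 0.6225 -0.0016] mid [ 0.5845 -0.0156] len 0.0811 ang 20.2
```

```bash
python3 -m creep '[[0.5,4,0,0,0,-0.04,0],[1.3,9,0,0,0,-0.08,0],[2,14,0,0,0,-0.08,0],[3,19,0,0,0,-0.08,0],[4,24,0,0,0,-0.08,0],[5,27,0,0,0,-0.08,0],[6,28,0,0,0,-0.08,0],[6,28,0,0,0,-0.08,0],[6,28,0,0,0,-0.08,0],[6,28,0,0,0,-0.08,0]]'
python3 -c "
from h import *
import pickle
c=cam('wrist','w6.png');pickle.dump(c,open('w6.pkl','wb'))
print(proj(c,[.536,.294,.036]))
cv2.imwrite('pics/w6c.png',cv2.resize(c['px'][60:260,180:380,::-1],None,fx=3,fy=3,interpolation=2))
go([.536,.294,.09],np.radians(90))"
```

```text
time_s: 9.45
tool_pos: [0.5436, 0.2923, 0.21]
ee_rot: [0.002, 3.136, -0.007]
ft_force: [-0.5, -0.8, -0.1]
finger_gap: 0.0853
[289.23713512 182.85533357]
shift cm [ 0.82  0.22 11.99] turn [-0.005  0.005 -0.001] gap 0.0851 F [ 0.2 -0.4 -0. ] t 9.5 tcp [0.5436 0.2923 0.21  ]
```

View pics/w6c.png

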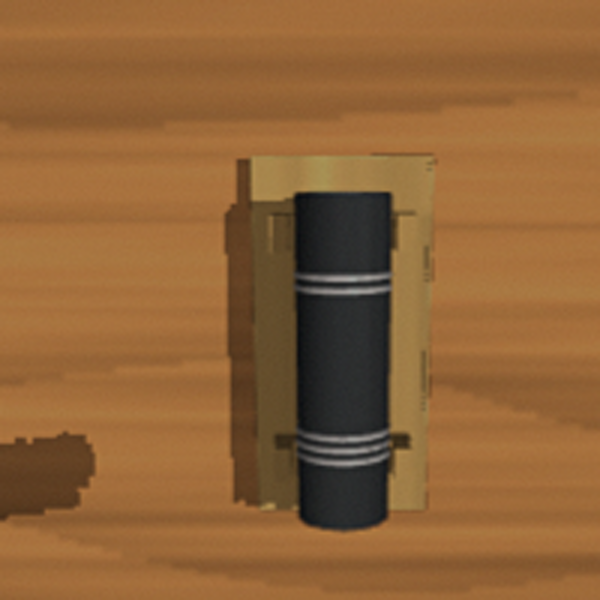

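Crop: the barrel spans x 295–390 and y 192–530, nearly along world x, with clear sides and the rest's base showing around it.

Run:
```python
from h import *
import pickle
c=pickle.load(open('w6.pkl','rb'))
f=lambda p,z:onz(c,(p[0]/3+180,p[1]/3+60),z)[:2]
a,b=f((343,192),.052),f((343.5,530),.052);print('ends',a,b,(a+b)/2,b-a)
for y in(230,490):
  w=[f((x,y),.038) for x in((296,391) if y==230 else (299,388.5))];print('sides',w,np.mean(w,0),w[1]-w[0])
B=[f(p,.008) for p in((250,157),(435,157),(428,510),(264,510))];print('rest',np.round(B,4).tolist(),np.mean(B,0))
go([.536,.294,.025],np.radians(90))
```

```text
ends [0.47845083 0.29857478] [0.58770041 0.29925597] [0.53307562 0.29891537] [0.10924958 0.00068119]
sides [array([0.4904625 , 0.28382365]), array([0.49049879, 0.31425871])] [0.49048065 0.29904118] [3.62936368e-05 3.04350647e-02]
sides [array([0.57828494, 0.28406892]), array([0.57829774, 0.31503747])] [0.57829134 0.2995532 ] [1.27985158e-05 3.09685567e-02]
rest [[0.4675, 0.2673], [0.4676, 0.331], [0.5964, 0.3324], [0.5964, 0.2698]] [0.53201222 0.30010234]
shift cm [ 0.86  0.25 18.49] turn [-0.005  0.005 -0.001] gap 0.0851 F [ 0.2 -0.4 -0. ] t 9.5 tcp [0.5436 0.2923 0.21  ]
```

```bash
python3 -m creep '[[0.6,0.5,2,-0.005,0.005,-0.007,0],[1.16,0.78,6,-0.005,0.005,-0.007,0],[1.16,0.78,10,-0.005,0.005,-0.007,0],[1.16,0.78,14,-0.005,0.005,-0.007,0],[1.16,0.78,17,-0.005,0.005,-0.007,0],[1.16,0.78,18.5,-0.005,0.005,-0.007,0],[1.16,0.78,19,-0.005,0.005,-0.007,0],[1.16,0.78,19.2,-0.005,0.005,-0.007,0],[1.16,0.78,19.2,-0.005,0.005,-0.007,0],[1.16,0.78,19.2,-0.005,0.005,-0.007,0]]'
python3 -c "
from h import *
go([.533,.2993,.018],np.radians(90.4))"
```

```text
time_s: 10.5
tool_pos: [0.5336, 0.2995, 0.0192]
ee_rot: [-0.009, 3.139, 0.002]
ft_force: [0.8, 0.1, -0.2]
finger_gap: 0.0853
shift cm [ 0.06 -0.02  0.12] turn [ 0.001  0.002 -0.001] gap 0.0853 F [ 0.8  0.1 -0.2] t 10.5 tcp [0.5336 0.2995 0.0192]
```

```bash
python3 -m creep '[[0.06,0,0.1,0,0,0,0.3],[0.06,0,0.1,0,0,0,0.5],[0.06,0,0.1,0,0,0,1],[0.06,0,0.1,0,0,0,1],[0.06,0,0.1,0,0,0,1],[0.06,0,0.1,0,0,0,1],[0.06,0,0.1,0,0,0,1],[0.06,0,0.1,0,0,0,1],[0.06,0,0.1,0,0,0,1],[0.06,0,0.1,0,0,0,1]]' 50
python3 -c "
from h import *
go([.567,.017,.2],np.radians(110.3))"
```

```text
time_s: 11.5
tool_pos: [0.5331, 0.2996, 0.0186]
ee_rot: [-0.009, 3.139, 0.002]
ft_force: [-1.8, 0.5, 4.9]
finger_gap: 0.0307
shift cm [ -3.28 -28.26 -18.18] turn [ 0.001  0.003 -0.349] gap 0.0307 F [-1.8  0.5  4.9] t 11.5 tcp [0.5331 0.2996 0.0186]
```

```bash
python3 -m creep '[[0,0,-2,0,0,0,1],[0,0,-5,0,0,0,1],[-0.3,-3,-9,0,0,-0.1,1],[-0.9,-8,-12,0,0,-0.2,1],[-1.5,-13,-13,0,0,-0.3,1],[-2.1,-18,-13,0,0,-0.35,1],[-2.7,-23,-13,0,0,-0.35,1],[-3.2,-27,-13,0,0,-0.35,1],[-3.3,-28.3,-13,0,0,-0.35,1],[-3.3,-28.3,-13,0,0,-0.35,1]]' 80
python3 -c "
from h import *
import pickle
c=cam('wrist','w7.png');pickle.dump(c,open('w7.pkl','wb'))
go([.567,.017,.13],np.radians(110.3))"
```

```text
time_s: 12.5
tool_pos: [0.5673, 0.0146, 0.1479]
ee_rot: [-0.55, 3.091, 0.002]
ft_force: [0.6, 0.4, -2.8]
finger_gap: 0.0302
shift cm [-0.01  0.09  1.79] turn [ 0.001  0.002 -0.   ] gap 0.0298 F [-0.2  0.4 -1.8] t 12.55 tcp [0.5672 0.0161 0.1479]
```

View pics/w7.png

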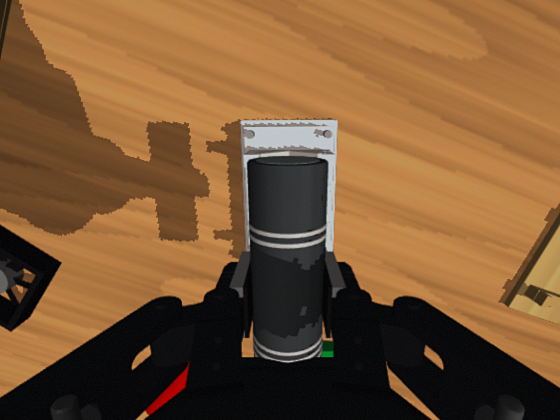

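Wrist view: the barrel is held lengthwise and level, parallel to the jig's edges. The jig's far corners are at (241,121) and (338,121), its pins at (250,134) and (327,133), and the barrel's far end is at (287,158).

Run:
```python
from h import *
import pickle
c=pickle.load(open('w7.pkl','rb'));T=np.array([.5672,.0161]);t=np.radians(20.3)
ex=np.array([np.cos(t),np.sin(t)]);ey=np.array([-ex[1],ex[0]])
def f(n,p,z):
  d=onz(c,p,z)[:2]-T;print(n,'along %.1f across %.1f mm from TCP'%(d@ex*1e3,d@ey*1e3))
f('corner',(241,121),.009);f('corner',(338,121),.009)
f('pin',(250,134),.042);f('pin',(327,133),.042)
f('left edge low',(244,245),.009);f('right edge low',(336,245),.009)
f('barrel end top L',(248,165),.165);f('barrel end R',(326,165),.165);f('end mid(upper edge z)',(287,156),.165+.016);f('end lower',(287,164),.165+.016)
go([.567,.017,.05+.0017],np.radians(110.3))
```

```text
corner along -68.8 across -40.2 mm from TCP
corner along -68.6 across 42.2 mm from TCP
pin along -59.5 across -29.2 mm from TCP
pin along -60.1 across 29.1 mm from TCP
left edge low along 44.4 across -42.2 mm from TCP
right edge low along 44.6 across 45.0 mm from TCP
barrel end top L along -53.2 across -16.6 mm from TCP
barrel end R along -53.1 across 13.9 mm from TCP
end mid(upper edge z) along -58.4 across -1.4 mm from TCP
end lower along -55.7 across -1.4 mm from TCP
shift cm [0.   0.08 9.62] turn [ 0.001  0.002 -0.   ] gap 0.0298 F [-0.2  0.4 -1.8] t 12.55 tcp [0.5672 0.0161 0.1479]
```

```bash
python3 -m creep '[[0,0.08,2,0,0.002,0,1],[0,0.08,4.5,0,0.002,0,1],[0,0.08,7,0,0.002,0,1],[0,0.08,8.5,0,0.002,0,1],[0,0.08,9,0,0.002,0,1],[0,0.08,9.2,0,0.002,0,1],[0,0.08,9.3,0,0.002,0,1],[0,0.08,9.3,0,0.002,0,1],[0,0.08,9.3,0,0.002,0,1],[0,0.08,9.3,0,0.002,0,1]]'
python3 -c "
from h import *
go([.567,.017,.0512],np.radians(110.3))"
```

```text
time_s: 13.55
tool_pos: [0.5672, 0.017, 0.0554]
ee_rot: [-0.553, 3.092, 0.001]
ft_force: [-0.7, -0.1, -1.7]
finger_gap: 0.0301
shift cm [0.02 0.01 0.42] turn [ 0.001  0.001 -0.   ] gap 0.0301 F [-0.7 -0.1 -1.7] t 13.55 tcp [0.5672 0.017  0.0554]
```

Next I'll lower gently to first contact, expected at TCP z ≈ 0.051.

```bash
python3 -m creep '[[0,0,0.1,0,0,0,1],[0,0,0.2,0,0,0,1],[0,0,0.3,0,0,0,1],[0,0,0.35,0,0,0,1],[0,0,0.4,0,0,0,1],[0,0,0.45,0,0,0,1],[0,0,0.5,0,0,0,1],[0,0,0.5,0,0,0,1],[0,0,0.5,0,0,0,1],[0,0,0.5,0,0,0,1]]'
python3 -c "
from h import *
go([.567,.017,.0462],np.radians(110.3))"
```

```text
time_s: 14.55
tool_pos: [0.5673, 0.017, 0.0505]
ee_rot: [-0.553, 3.092, 0.001]
ft_force: [-1.4, -1.9, 3.6]
finger_gap: 0.0298
shift cm [0.03 0.01 0.43] turn [ 0.001  0.001 -0.001] gap 0.0298 F [-1.4 -1.9  3.6] t 14.55 tcp [0.5673 0.017  0.0505]
```

```bash
python3 -c "
from h import *
F=[]
for i in range(8): c=cam('wrist');F.append(monitor.observe()['ft_force'])
F=np.array(F);print(F.mean(0).round(2),F.std(0).round(2))
t=np.radians(20.3);m=F.mean(0);print('along',m[0]*np.cos(t)+m[1]*np.sin(t),'across',-m[0]*np.sin(t)+m[1]*np.cos(t))
go([.567,.017,.0462],np.radians(110.3))
cv2.imwrite('pics/w8.png',c['px'][:,:,::-1])
import pickle;pickle.dump(c,open('w8.pkl','wb'))"
```

```text
[-1.08 -0.61  3.63] [0.42 0.41 0.39]
along -1.2197567325714826 across -0.19695666556937053
shift cm [0.02 0.01 0.42] turn [ 0.001  0.001 -0.001] gap 0.0302 F [-0.4 -0.   3.8] t 14.95 tcp [0.5672 0.017  0.0504]
```

View pics/w8.png

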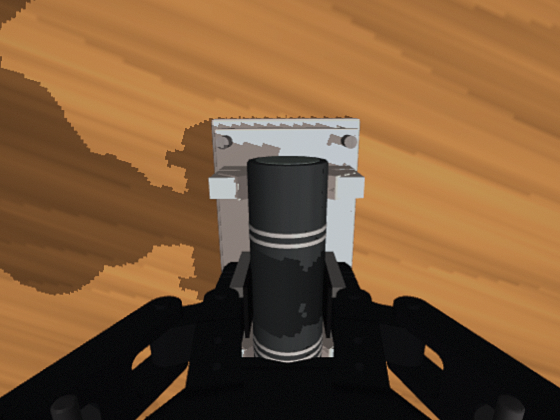

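Wrist view: the barrel sits between the V plate's two arms (209–364, middle 286.5, against the barrel's 287). Its end is at (287,158), and the plate's top edges are at rows 178 and 198. Now I'll check the along-V centring.

Run:
```python
from h import *
import pickle
c=pickle.load(open('w8.pkl','rb'));T=np.array([.5672,.017]);t=np.radians(20.3)
ex=np.array([np.cos(t),np.sin(t)]);ey=np.array([-ex[1],ex[0]])
def f(n,p,z):
  d=onz(c,p,z)[:2]-T;print(n,'along %.1f across %.1f'%(d@ex*1e3,d@ey*1e3))
f('plate outer L',(209,178),.065);f('outer R',(364,178),.065);f('inner L',(210,198),.065);f('inner R',(363,198),.065)
f('base L',(213,119),.009);f('base R',(359,119),.009)
f('end sides L',(248,164),.068);f('end sides R',(327,164),.068);f('end top',(287,164),.084)
f('pin',(226,142),.042);f('pin',(349,141),.042)
```

```text
plate outer L along -47.1 across -31.6
outer R along -47.1 across 31.1
inner L along -38.8 across -31.7
inner R along -38.7 across 31.2
base L along -70.1 across -41.0
base R along -70.0 across 39.9
end sides L along -53.1 across -15.2
end sides R along -53.1 across 15.5
end top along -55.3 across -0.1
pin along -59.8 across -28.2
pin along -60.2 across 28.6
```

Centred within about 1 mm both ways. Now the press.

```bash
python3 -m creep '[[0,0,0.1,0,0,0,1],[0,0,0.15,0,0,0,1],[0,0,0.2,0,0,0,1],[0,0,0.25,0,0,0,1],[0,0,0.3,0,0,0,1],[0,0,0.35,0,0,0,1],[0,0,0.4,0,0,0,1],[0,0,0.43,0,0,0,1],[0,0,0.43,0,0,0,1],[0,0,0.43,0,0,0,1]]'
python3 -c "
from h import *
F=[]
for i in range(6): c=cam('wrist');F.append(monitor.observe()['ft_force'])
F=np.array(F);print(F.mean(0).round(2),F.std(0).round(2))
go([.567,.017,.0462],np.radians(110.3))
cv2.imwrite('pics/w9.png',c['px'][:,:,::-1]); d=cam('side','side9.png');e=cam('scene','scene9.png')
cv2.imwrite('pics/c9.png',np.hstack([cv2.resize(c['px'][100:380,140:420,::-1],(400,400)),cv2.resize(d['px'][150:290,215:355,::-1],(400,400))]))"
```

```text
time_s: 15.95
tool_pos: [0.5673, 0.0169, 0.0464]
ee_rot: [-0.553, 3.091, 0.001]
ft_force: [-2.2, -0.5, 8.2]
finger_gap: 0.0296
[-2.26 -0.71  8.46] [0.6  0.6  0.59]
shift cm [0.03 0.02 0.02] turn [ 0.     0.001 -0.   ] gap 0.0295 F [-3.1 -1.6  7.4] t 16.25 tcp [0.5673 0.0169 0.0464]
```

View pics/c9.png

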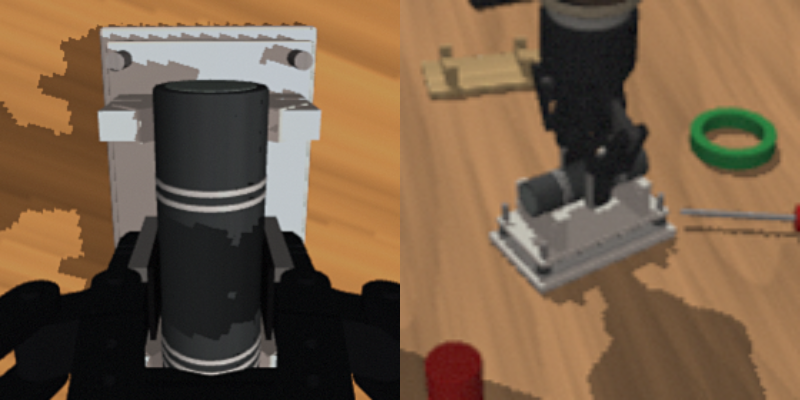

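The barrel is seated in the V and the cradle has sunk. By force the load is about 10.2 N, which means about 4.8 mm, and by height 51.2 − 46.4 = 4.8 mm. I'm handing in.

```bash
python3 -c "
from station import manip
print(manip.job_done())"
```

```text
the job is handed in; nothing more can be done
None
```

The job is done and handed in at about 16 s of robot time. The bare-metal tin stands upright in the crate's middle (cork) cell. The lens barrel lies in the V, still gripped (80 N set) and pressed down.

- **Press depth:** the load is about 10.2 N, which means a sink of about 4.8 mm. The tool height also gives 4.8 mm.
- **Centring:** measured just before the final press, the barrel was within about 1 mm of centre across the V and within about 2 mm lengthwise. The across force was only about 0.2 N, so it bears evenly on both faces. I did not measure centring again after pressing, but the last picture shows it seated the same way.
- **Disagreements:**
  - The first tin-top estimates from the scene and side cameras differed by about 13 mm. I put that down to taking the middle of the black lid instead of its top.
  - The fixed cameras and the wrist camera differed by 3–5 mm on the barrel. I used the wrist values.
  - At the end, a force of about 2.4 N along the V remained, probably friction.
- **Other objects:** I did not touch the other tins, the red look-alikes, the tape, the screwdriver or the fan.

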